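# Angle the straightedge past the post into its rest

### The job

Put the loose aluminium straightedge away in its wooden rest on the cutting mat by pushing it over the mat with the fingertips: push one end, then the other, so that it goes in at an angle behind the steel post and ends lying in the bay against the back rail along its whole length. Only push it, never lift or tip it, and leave the other tools and pots where they are.

Things in the scene. Friction and masses are not known exactly. Their poses are not given: they have to be found in the camera images.
- straightedge: Loose straightedge: plain aluminium bar 240 mm long (its y axis), 30 wide (x), 18 thick, about 0.35 kg (may vary by a third), thin black strip and scale marks on top. Origin at the centre of its underside. It lies flat on the mat (top 3 mm above the table), in front (robot side) of the rest, shifted sideways away from the post. It slides with ordinary friction; either end may lead.
- rest: Fixed wooden rest on the mat: back rail (22 mm thick) with a cheek at each end, all 22 high; bay opens to -x (robot side), floor level with the mat (grey lining). Origin at mat level, middle of the rail's front face; x points into the rail, y along it, z up. Cheeks: inner faces at y = +140 and -140 mm, 24 thick, reaching to x = -38. Home, the bar is parallel to the rail, centre near x = -15.
- post: Fixed upright steel post, 18 mm in diameter, 45 high, in front of the bay. Origin at the centre of its foot, at x = -55 mm and y = +85 or -85 mm in the rest's frame (which one differs from start to start), so 46 mm are free between post and back rail. At the mirrored place there is only a flat empty socket disc, no obstacle.
- spool: Bystander: small dark wooden spool standing upright, 30 mm in diameter, 36 mm high, on the robot's side of the post, about 150 to 180 mm in front of it. Origin under its centre.
- tin: Bystander: low steel tin, 54 mm in diameter, 32 mm high, behind the back rail. Origin under its centre.
- slicker: Bystander: small turned wooden edge slicker, 40 mm in diameter, 44 mm high, behind the back rail. Origin under its centre.
- hammer: Bystander: hammer 270 mm long lying far out to the right on the mat.
- awl: Bystander: awl 150 mm long lying far out to the left on the mat.
- glue_jar: Bystander: amber jar, 68 mm in diameter, 85 mm high, beyond the mat to the left.
- maul: Bystander: white maul standing on its head, 72 mm in diameter, 175 mm high, beyond the mat to the right.
Not all that is in view belongs to the job. Several things have the shape of the straightedge; the one meant has the colours described above.

How it is judged:
By the outcome, as a careful person would: the job done as asked, in the order asked, and still so for the second after the job is handed in, with the robot touching nothing.
It also fails if it takes over 72 s, if anything falls off the work surface, if the arm or the gripper's body presses on something with over 40 N, if the wrist force passes 120 N, or if a joint passes its speed limit or range.

### The arm

A 6-joint arm with a two-finger parallel gripper is mounted at the origin on the work surface. World frame = base frame: x ahead of the robot, y to its left, z up, the work surface at z = 0. Lengths are in m, angles in rad, forces in N, time in s.
With the tool pointing down it reaches from about 0.375 to 0.9 m from the base axis. Payload 3.1 kg.
Tool frame: the origin (TCP) lies midway between the tips of the shut fingers; the grasp point (between the pads) lies 19 mm behind it; z points along the fingers, y is the direction in which the jaws open and shut (so a half turn about z gives the same grasp; the last joint's range is limited). The gripper opens to 85 mm and grips with 20 to 120 N. Pads are 22 mm wide; open, the fingers measure 114 mm over their backs; the gripper's body (76 mm by 85 mm) begins 54 mm behind the grasp point. The pads swing forward as they close: fully open they stand 13 mm farther back than shut.
Start: joints at [-1.488, 0.527, 1.433, -0, 1.181, -0.178], TCP at [0.162, -0.604, 0.201] pointing down, gripper open.
Joint ranges: [-3.08, 3.08], [-0.75, 2.2], [0.22, 2.44], [-1.43, 4.57], [0, 2.65], [-2.85, 2.85]. Speed limits (rad/s): [2.79, 2.79, 3.14, 3.14, 3.14, 3.14].

### API

Orientations are given as a unit quaternion [x, y, z, w].
In Python, from station import manip gives the robot as it stands.
- The arm moves only by the tool servo_tool, never from a script. Its argument "motion" is a list of rows, each a list of 7 numbers: the shift along the tool's x, y, z in mm, then the turn, a rotation vector about the tool's x, y, z in rad, then the opening, from -1 (shut) to 1 (fully open), so that 0 is half open. In form: [[x, y, z, rx, ry, rz, hand], ...]. A call has 1 to 12 rows; each row shifts and turns the pose as measured when the row begins, along the tool's axes as they then stand; what a row does not reach is not made up. A row lasts 1/12 s, in which the tool goes at most 41.7 mm and 7.16 degrees, less where a joint would pass 70% of its speed; a pose out of reach is approached as far as the arm can. A call with a gripper value outside its range is refused whole. The fingers move at their own pace and stop on an object; "grip_force" is the grip in N (left out, the last holds). Time passes only in rows, so rows that do not move let the fingers close. It gives the time, the measured TCP pose, the force and the opening at its end, in the units of the state.
- manip.sense(): the state, without advancing time (a new reading comes with each control period).
- manip.snapshot(name): name is "scene" or "side" or "wrist"; returns a dict with "frame" (400x640x3 uint8, red, green, blue), "mtx" (3x3 intrinsics, pixels), "world_from_camera" (4x4, takes a point from camera to world coordinates). Camera axes: x right, y up, looking along -z (the intrinsics and any distortion apply to the point x, -y, -z); pixel columns grow to the right and rows downward; lengths in m; the calibration is good to about 2 mm. A picture is of the moment at which its call begins. There is no depth.
- manip.sign_off(): hands the job in, once; it reports no verdict.
The state is a dict: "t": time; "q": joint angles; "qd": joint speeds; "tau": joint torques, N m; "tcp_pos": TCP position; "tool_rot": TCP orientation; "force": force on the tool from outside, world axes, zero at the start; "ft_torque": the same for the moment, N m; "finger_gap": opening from 0.0 (shut) to 1.0 (fully open).
Only numpy, scipy, OpenCV 4.12 (cv2) and the standard library are available. Lean on these libraries where they do the work, as an engineer would, in place of code of your own. Each camera call takes 0.05 s, during which the arm holds its last target.

## Working session

There is one attempt and no reset: what is moved stays moved. The work goes in short steps, Python scripts to look and compute and a tool call to move; the robot and the scene stay as the last step left them, time stands still between calls to the robot, and variables do not carry over. Pictures are saved under pics/ and viewed, and the job is handed in when it is done.

Besides the shell and the picture viewer there is one more tool, called after "Call:" by a JSON object that holds its "op" and its "data". servo_tool: Moves the arm, as the interface text tells. Its arguments: {"type":"object","properties":{"motion":{"type":"array"},"grip_force":{"type":"number"}},"required":["motion"]}

```bash
ls; mkdir -p pics; python3 - <<'E'
from station import manip
import cv2
for n in ["scene","side","wrist"]:
    s=manip.snapshot(n); cv2.imwrite(f"pics/{n}0.png",s["frame"][:,:,::-1])
    print(n,s["mtx"].round(1).tolist(),s["world_from_camera"].round(4).tolist(), [k for k in s])
print(manip.sense())
E
```

```text
pics
scene [[478.6, 0.0, 320.3], [0.0, 478.6, 202.8], [0.0, 0.0, 1.0]] [[-0.8577, -0.3462, 0.3802, 1.1529], [0.5137, -0.5455, 0.6622, 1.1939], [-0.0219, 0.7633, 0.6457, 1.2069], [0.0, 0.0, 0.0, 1.0]] ['frame', 'mtx', 'world_from_camera']
side [[448.4, 0.0, 322.6], [0.0, 448.4, 198.3], [0.0, 0.0, 1.0]] [[-0.7329, 0.535, -0.4203, -0.1484], [-0.6804, -0.5716, 0.4587, 0.7027], [0.0052, 0.6221, 0.7829, 1.2056], [0.0, 0.0, 0.0, 1.0]] ['frame', 'mtx', 'world_from_camera']
wrist [[295.0, 0.0, 321.2], [0.0, 295.0, 201.5], [0.0, 0.0, 1.0]] [[0.2587, 0.9274, 0.2703, 0.2292], [-0.966, 0.2487, 0.0712, -0.5854], [-0.0012, -0.2795, 0.9602, 0.3725], [0.0, 0.0, 0.0, 1.0]] ['frame', 'mtx', 'world_from_camera']
{'t': 0.15, 'q': array([-1.48746831e+00,  5.28271358e-01,  1.43363215e+00, -1.45619347e-05,
        1.18144452e+00, -1.78482845e-01]), 'qd': array([-0.00073436, -0.00259025, -0.0050199 ,  0.0010452 ,  0.00234948,
       -0.00016239]), 'tau': array([ 6.75252231e-04, -4.42744982e+01, -1.78275990e+01, -2.50658768e-04,
        5.63173438e-03, -7.48609921e-06]), 'tcp_pos': array([ 0.16175027, -0.60305735,  0.20023929]), 'tool_rot': array([ 9.91443369e-01,  1.30534577e-01,  3.50165523e-05, -8.77018372e-04]), 'force': array([-0.44120021,  0.34162235,  0.00370044]), 'ft_torque': array([ 0.03308616, -0.01150883, -0.01567772]), 'finger_gap': 0.9957987771932131}
```

View pics/scene0.png

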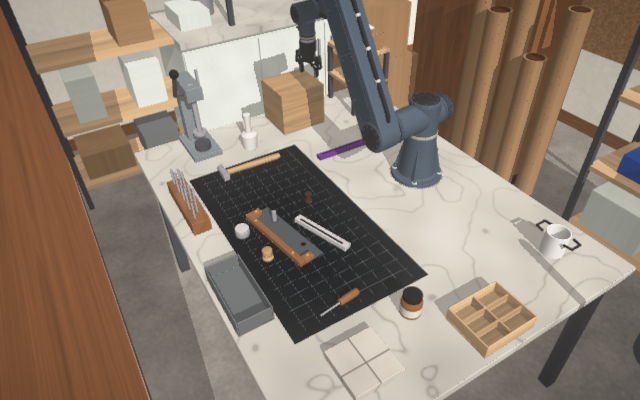

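View pics/side0.png

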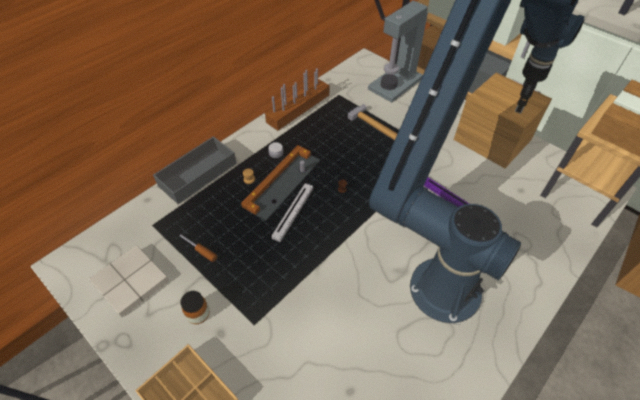

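View pics/wrist0.png

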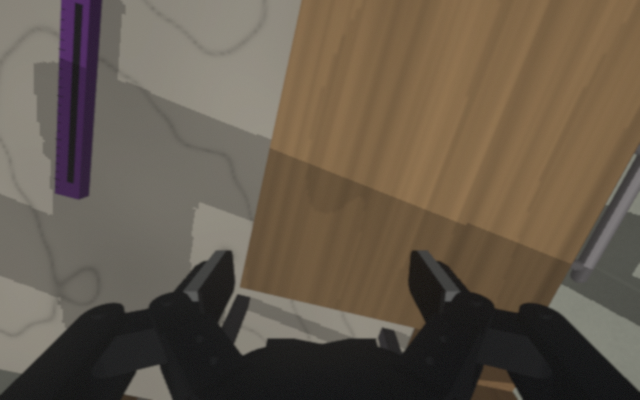

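The scene camera shows two bar-shaped things: a silver bar with a black strip at (323,232) and a purple bar at (342,149). The silver one fits "plain aluminium" and lies in front of the rest, so that is the one meant. The post is near (275,215), the spool near (308,197). I'll confirm this in enlarged crops.

```bash
python3 - <<'E'
import cv2
a=cv2.imread("pics/scene0.png")[180:280,210:370]; b=cv2.imread("pics/side0.png")[130:250,230:360]
cv2.imwrite("pics/c1.png",cv2.resize(a,None,fx=5,fy=5,interpolation=cv2.INTER_CUBIC))
cv2.imwrite("pics/c2.png",cv2.resize(b,None,fx=5,fy=5,interpolation=cv2.INTER_CUBIC))
E
```

```text
(no output)
```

View pics/c1.png

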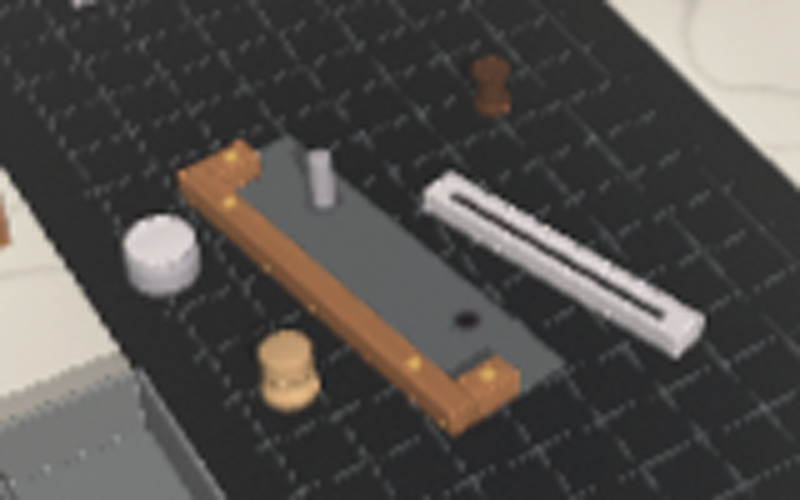

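View pics/c2.png

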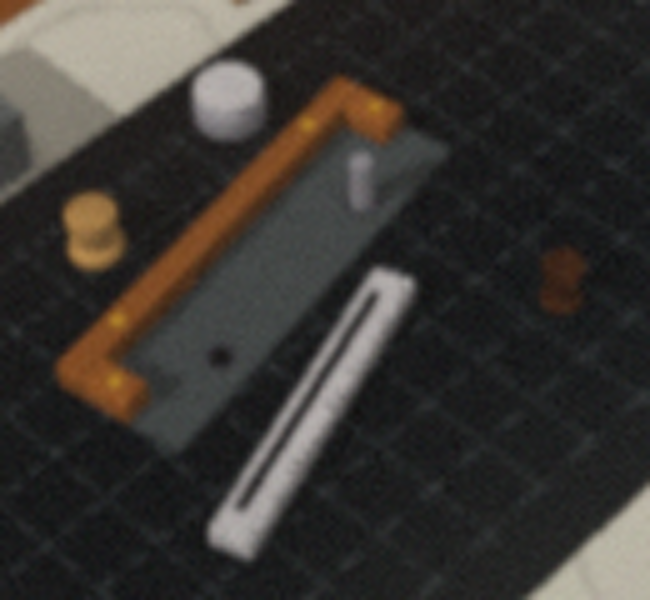

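Confirmed in both crops: the bar is plain aluminium with a black strip. The post stands at the end nearer the hammer, which is the robot's right. The socket disc is at the other end.

```bash
cat > h.py <<'E'
import numpy as np, cv2
def ray(s,uv):
    M=s["world_from_camera"];K=s["mtx"]
    d=np.array([(uv[0]-K[0,2])/K[0,0],-(uv[1]-K[1,2])/K[1,1],-1.0])
    d=M[:3,:3]@d; return M[:3,3],d/np.linalg.norm(d)
def plane(s,uv,z):
    o,d=ray(s,uv); return o+d*(z-o[2])/d[2]
def tri(rs):
    A=np.zeros((3,3));b=np.zeros(3)
    for o,d in rs:
        P=np.eye(3)-np.outer(d,d);A+=P;b+=P@o
    p=np.linalg.solve(A,b); return p,max(np.linalg.norm((np.eye(3)-np.outer(d,d))@(p-o)) for o,d in rs)
def proj(s,p):
    M=s["world_from_camera"];K=s["mtx"];c=M[:3,:3].T@(np.asarray(p)-M[:3,3])
    return K[0,0]*c[0]/-c[2]+K[0,2], K[1,1]*-c[1]/-c[2]+K[1,2]
E
python3 - <<'E'
from station import manip
from h import *
a=manip.snapshot("scene");b=manip.snapshot("side")
A=lambda x,y:ray(a,(210+x/5-.4,180+y/5-.4)); B=lambda x,y:ray(b,(230+x/5-.4,130+y/5-.4))
P={"bar R end +x":((424,188),(378,268)),"bar R -x":((447,172),(416,283)),"bar L -x":((704,322),(247,553)),"bar L +x":((680,345),(208,533)),
"rest back R":((180,178),(340,78)),"rest back L":((452,424),(58,370)),"cheek R tip":((242,140),(403,112)),"cheek L tip":((518,362),(143,390)),
"post top":((318,153),(360,155)),"post foot":((323,207),(361,208)),"spool top":((491,62),(562,252)),"tin top":((161,228),(228,78)),"slick top":((286,342),(91,205)),"socket":((466,320),(220,356))}
for k,(u,v) in P.items():
    p,e=tri([A(*u),B(*v)]);print(k,p.round(4),round(e*1000,1))
E
```

```text
bar R end +x [ 0.5783 -0.001   0.0206] 1.7
bar R -x [ 0.5527 -0.0124  0.0156] 1.8
bar L -x [0.477  0.2214 0.0153] 1.7
bar L +x [0.5043 0.2302 0.0167] 0.0
rest back R [ 0.7274 -0.1126  0.02  ] 0.6
rest back L [0.6734 0.2096 0.0162] 0.5
cheek R tip [ 0.6699 -0.1216  0.0214] 2.3
cheek L tip [0.6116 0.1887 0.0258] 2.9
post top [ 0.6408 -0.0476  0.0513] 0.4
post foot [ 0.6413 -0.0471 -0.0031] 1.4
spool top [ 0.4781 -0.0775  0.048 ] 1.2
tin top [ 0.77   -0.0414  0.0445] 0.8
slick top [0.7454 0.1118 0.0482] 0.2
socket [0.6118 0.1197 0.0037] 0.9
```

The triangulated heights agree with the text: bar top about 0.02, mat about 0.003. Post to socket is 169 mm against the given 170, so the rest is at about 10° yaw and the bar at about 18°. Next I move the wrist camera over the mat for a sharper fix.

Call:
{"op": "servo_tool", "data": {"motion": [[0, 0, -40, 0, 0, 0, 1], [10, -10, -38, 0, 0, 0, 1], [26, -30, 0, 0, 0, 0, 1], [26, -30, 0, 0, 0, 0, 1], [26, -30, 0, 0, 0, 0, 1], [26, -30, 0, 0, 0, 0, 1], [26, -30, 0, 0, 0, 0, 1], [26, -30, 0, 0, 0, 0, 1], [26, -30, 0, 0, 0, 0, 1], [26, -30, 0, 0, 0, 0, 1], [26, -30, 0, 0, 0, 0, 1], [26, -30, 0, 0, 0, 0, 1]]}}

```text
t: 1.25
tcp_pos: [0.3461, -0.2286, 0.2801]
tool_rot: [0.992, 0.123, 0.001, 0.003]
force: [1.1, -0.7, 0.1]
finger_gap: 1.004
```

Call:
{"op": "servo_tool", "data": {"motion": [[26, -30, 0, 0, 0, 0, 1], [26, -30, 0, 0, 0, 0, 1], [26, -30, 0, 0, 0, 0, 1], [26, -30, 0, 0, 0, 0, 1], [26, -30, 0, 0, 0, 0, 1], [26, -30, 0, 0, 0, 0, 1], [26, -30, 0, 0, 0, 0, 1], [26, -30, 0, 0, 0, 0, 1], [0, 0, 0, 0, 0, 0, 1], [0, 0, 0, 0, 0, 0, 1]]}}

```text
t: 2.08
tcp_pos: [0.4955, 0.0783, 0.2809]
tool_rot: [0.992, 0.127, 0.005, 0.003]
force: [-0.2, -0.1, 0.1]
finger_gap: 1.003
```

```bash
python3 - <<'E'
from station import manip
import cv2
s=manip.snapshot("wrist"); cv2.imwrite("pics/w1.png",s["frame"][:,:,::-1])
print(manip.sense())
E
```

```text
{'t': 2.1333, 'q': array([-0.06482734,  0.26094511,  1.63824971, -0.00312436,  1.23101502,
        1.25295486]), 'qd': array([-0.04898871, -0.01646076,  0.02247656, -0.01831698,  0.00242184,
       -0.00403875]), 'tau': array([ 1.71817867e-01, -3.21506488e+01, -1.85626870e+01, -1.37660340e-01,
        2.02830078e-02,  1.90804002e-02]), 'tcp_pos': array([0.49549053, 0.07810197, 0.28098026]), 'tool_rot': array([0.99192674, 0.12667586, 0.00530686, 0.00253119]), 'force': array([ 0.40074379,  0.0018072 , -0.28526511]), 'ft_torque': array([ 0.10468013, -0.04588491,  0.01631033]), 'finger_gap': 0.9987018125898398}
```

View pics/w1.png

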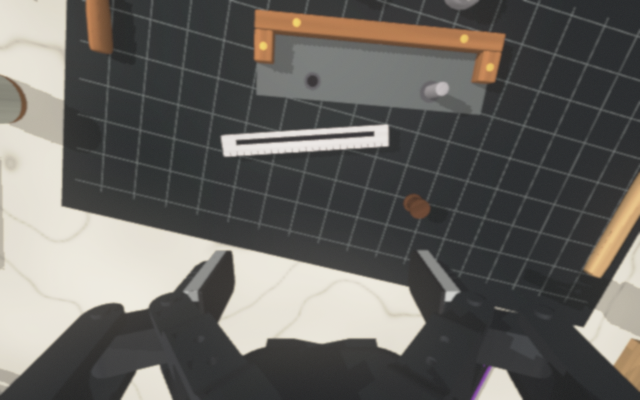

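The wrist view shows the bar at (305,140), the rest at (380,50), the post at (435,90) and the spool at (417,206). I'll write one measuring helper that gives the bar in the rest's frame.

```bash
cat >> h.py <<'E'
def rectpts(s,mask,z,minA=200,near=None):
    cs,_=cv2.findContours(mask,cv2.RETR_EXTERNAL,cv2.CHAIN_APPROX_NONE)
    out=[]
    for c in cs:
        if cv2.contourArea(c)<minA: continue
        w=np.array([plane(s,p[0],z)[:2] for p in c])*1000
        r=cv2.minAreaRect(w.astype(np.float32)); out.append((r,c.reshape(-1,2).mean(0)))
    return out
def bar(s,z=.021):
    hsv=cv2.cvtColor(s["frame"],cv2.COLOR_RGB2HSV)
    m=((hsv[...,2]>120)&(hsv[...,1]<40)).astype(np.uint8)*255
    m=cv2.morphologyEx(m,cv2.MORPH_CLOSE,np.ones((9,9)))
    res=[]
    for r,px in rectpts(s,m,z):
        L,W=max(r[1]),min(r[1])
        if 200<L<290 and 22<W<60:
            bx=cv2.boxPoints(r); e=[(bx[1]-bx[0]),(bx[2]-bx[1])]; u=max(e,key=np.linalg.norm); u=u/np.linalg.norm(u)
            if u[1]<0:u=-u
            res.append((np.array(r[0]),u,L,W,px))
    return res
RO=None
def torest(p,O,yaw):
    d=np.asarray(p)[:2]-O; c,s_=np.cos(yaw),np.sin(yaw); return np.array([c*d[0]+s_*d[1],-s_*d[0]+c*d[1]])
E
python3 - <<'E'
from station import manip
from h import *
for n in ["wrist","scene","side"]:
    s=manip.snapshot(n)
    for c,u,L,W,px in bar(s): print(n,c.round(1),"yaw",np.degrees(np.arctan2(-u[0],u[1])).round(2),round(L,1),round(W,1),px.round())
    hsv=cv2.cvtColor(s["frame"],cv2.COLOR_RGB2HSV)
    if n=="wrist":
        m=((hsv[...,0]<18)&(hsv[...,1]>100)&(hsv[...,2]>80)).astype(np.uint8)*255
        for r,px in rectpts(s,m,.025): print("rest?",[np.round(x,1) for x in r],px.round())
        crop=s["frame"][0:220,200:530,::-1]; cv2.imwrite("pics/w2.png",cv2.resize(crop,None,fx=2.4,fy=2.4,interpolation=cv2.INTER_CUBIC))
E
```

```text
wrist [526.6 108.8] yaw 18.2 240.7 32.3 [305. 140.]
rest? [array([ 282.3, -552.2]), array([117.2,  40.2]), np.float64(30.9)] [632. 364.]
rest? [array([474.2, -78.9]), array([43.6, 27.4]), np.float64(67.0)] [416. 206.]
rest? [array([ 519.3, -399. ]), array([ 36.7, 168.7]), np.float64(89.1)] [616. 231.]
rest? [array([668.5,  42.8]), array([ 62.2, 328.2]), np.float64(9.8)] [377.  38.]
rest? [array([600.9, 399.5]), array([62.3, 30.4]), np.float64(8.1)] [99. 25.]
side [525.4 114. ] yaw 18.24 248.4 32.6 [291. 212.]
```

View pics/w2.png

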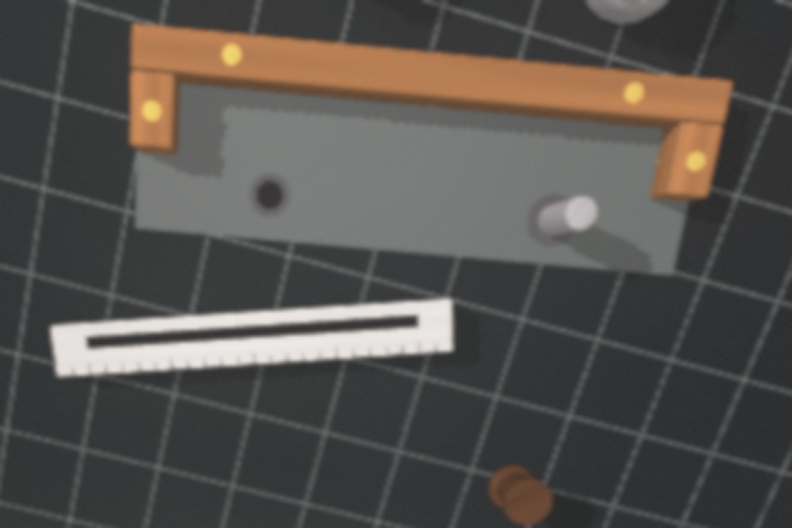

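Everything checks out: bar 241×32, rest 328×62 at 9.8° yaw. In the rest's frame the bar centre is at (-138, +89) mm, angle +8.4°.

1. Push the bar rail-ward with the two open fingertips to +11°.
2. Push its left end lengthwise so the right end goes in behind the post.
3. Swing the left end in.

Call:
{"op": "servo_tool", "data": {"motion": [[-13, -17, 0, 0, 0, 0, 1], [0, 0, 20, 0, 0, -0.108, 1], [0, 0, 40, 0, 0, 0, 1], [0, 0, 40, 0, 0, 0, 1], [0, 0, 40, 0, 0, 0, 1], [0, 0, 40, 0, 0, 0, 1], [0, 0, 40, 0, 0, 0, 1], [0, 0, 30, 0, 0, 0, 1], [0, 0, 0, 0, 0, 0, 1], [0, 0, 0, 0, 0, 0, 1]]}}

```text
t: 3.12
tcp_pos: [0.4886, 0.0703, 0.0296]
tool_rot: [0.986, 0.166, 0.014, 0.007]
force: [-0.4, 0.7, 0.7]
finger_gap: 1.002
```

```bash
cat > st.py <<'E'
from station import manip
from h import *
from scipy.spatial.transform import Rotation as R
O=np.array([677.5,44.3]);YAW=np.radians(9.8)
def st():
    q=manip.sense();r=R.from_quat(q["tool_rot"]).as_matrix();t=np.array(q["tcp_pos"])*1000
    print("t",q["t"],"tcp",t.round(1),"restxy",torest(t,O,YAW).round(1),"toolyaw-rest",(np.degrees(np.arctan2(r[1,0],r[0,0]))-9.8).round(2),"tilt z",r[:,2].round(4),"F",q["force"].round(1),"gap",round(q["finger_gap"],3))
def bars(names=("scene","side","wrist"),save=None):
    for n in names:
        s=manip.snapshot(n)
        if save: cv2.imwrite(f"pics/{save}_{n}.png",s["frame"][:,:,::-1])
        for c,u,L,W,px in bar(s): print(n,"bar rest",torest(c,O,YAW).round(1),"th",(np.degrees(np.arctan2(-u[0],u[1]))-9.8).round(2),round(L,1),round(W,1))
E
python3 -c "
from st import *
st();bars(save='a1')"
```

```text
t 3.1167 tcp [488.6  70.3  29.6] restxy [-181.7   57.8] toolyaw-rest 9.37 tilt z [ 0.0297 -0.0087 -0.9995] F [-0.4  0.7  0.7] gap 1.002
wrist bar rest [-136.4   89.2] th 8.41 240.1 32.8
wrist bar rest [-63.   63.2] th 2.88 232.2 48.3
```

View pics/a1_wrist.png

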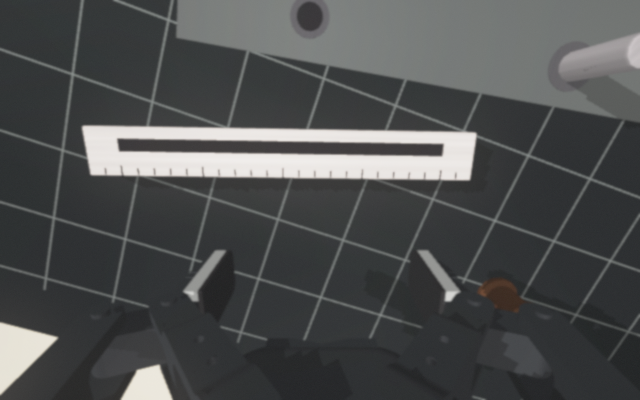

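Call:
{"op": "servo_tool", "data": {"motion": [[-1, -22, 0, 0.018, -0.025, -0.028, 1], [0, 0, 15, 0, 0, 0, 1], [0, 0, 12, 0, 0, 0, 1], [0, 0, 4, 0, 0, 0, 1], [0, 0, 0, 0, 0, 0, 1]]}}

```text
t: 3.68
tcp_pos: [0.4922, 0.0913, 0.0118]
tool_rot: [0.983, 0.181, 0.015, 0.003]
force: [0.3, 0.0, 0.6]
finger_gap: 0.996
```

```bash
python3 -c "
from st import *
st();bars(['wrist'],save='a2')"
```

```text
t 3.6833 tcp [492.2  91.3  11.8] restxy [-174.6   77.9] toolyaw-rest 11.06 tilt z [ 0.031  -0.0013 -0.9995] F [0.3 0.  0.6] gap 0.996
wrist bar rest [-133.3   89.7] th 8.41 239.9 38.8
wrist bar rest [-69.7  82.2] th 7.73 211.3 49.0
```

View pics/a2_wrist.png

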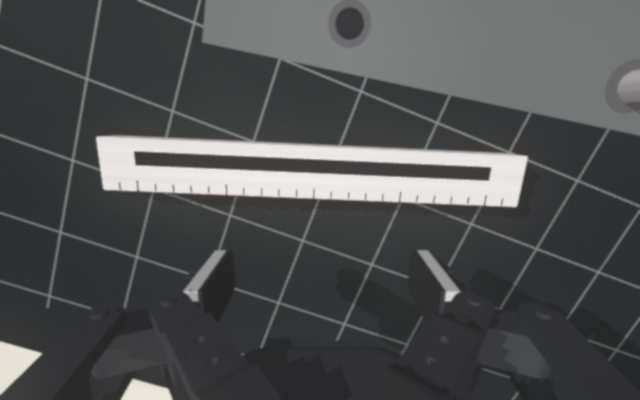

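Call:
{"op": "servo_tool", "data": {"motion": [[-2, -2, 0, 0.005, -0.03, 0, 1], [-1, 0, 8, 0, 0, 0, 1], [-1, 0, 8, 0, 0, 0, 1], [0, 0, 2, 0, 0, 0, 1], [0, 0, 0, 0, 0, 0, 1]]}}

```text
t: 4.15
tcp_pos: [0.4911, 0.0911, -0.0024]
tool_rot: [0.984, 0.181, 0.005, 0.005]
force: [1.1, 0.2, 0.0]
finger_gap: 0.999
```

```bash
python3 -c "
from st import *
st()"
```

```text
t 4.15 tcp [491.1  91.1  -2.4] restxy [-175.7   77.8] toolyaw-rest 11.03 tilt z [ 0.0117 -0.0078 -0.9999] F [1.1 0.2 0. ] gap 0.999
```

Call:
{"op": "servo_tool", "data": {"motion": [[6, 0, 0, 0, 0, 0, 1], [7, 0, 0, 0, 0, 0, 1], [7, 0, 0, 0, 0, 0, 1], [7, 0, 0, 0, 0, 0, 1], [7, 0, 0, 0, 0, 0, 1], [7, 0, 0, 0, 0, 0, 1], [7, 0, 0, 0, 0, 0, 1], [7, 0, 0, 0, 0, 0, 1], [0, 0, 0, 0, 0, 0, 1]]}}

```text
t: 4.9
tcp_pos: [0.5493, 0.1129, -0.0021]
tool_rot: [0.984, 0.181, 0.006, 0.005]
force: [0.5, 1.5, -0.6]
finger_gap: 1.001
```

```bash
python3 -c "
from st import *
st();bars(save='a3')"
```

```text
t 4.9 tcp [549.3 112.9  -2.1] restxy [-114.7   89.4] toolyaw-rest 11.02 tilt z [ 0.0139 -0.0073 -0.9999] F [ 0.5  1.5 -0.6] gap 1.001
scene bar rest [-128.9   95. ] th 8.78 251.7 44.2
side bar rest [-137.8   95.3] th 8.18 246.9 30.7
```

View pics/a3_wrist.png

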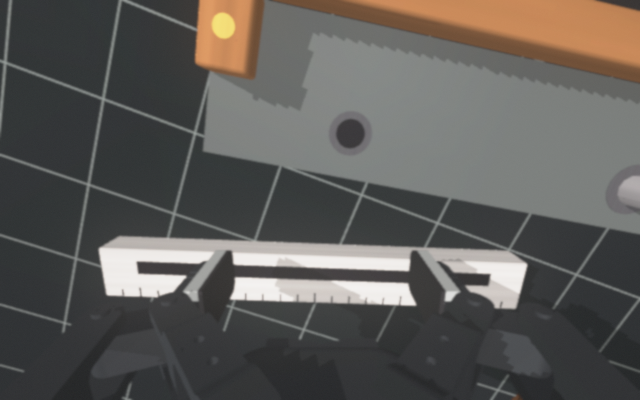

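The bar has not moved (still -138, +95, 8.2°), and in the wrist picture the fingers stand over it. Fully open, the tips ride higher than I assumed. There was no force. I'll back out the same way, half-close the fingers and find the tip height by careful descent.

Call:
{"op": "servo_tool", "data": {"motion": [[-5, 0, -6, 0, 0, 0, 1], [-10, 0, 0, 0.008, -0.013, 0, 1], [-12, 0, 0, 0, 0, 0, 1], [-12, 0, 0, 0, 0, 0, 1], [-12, 0, 0, 0, 0, 0, 1], [-12, 0, 0, 0, 0, 0, 1], [-12, 0, -6, 0, 0, 0, 0], [0, 0, 0, 0, 0, 0, 0], [0, 0, 0, 0, 0, 0, 0], [0, 0, 0, 0, 0, 0, 0]]}}

```text
t: 5.88
tcp_pos: [0.4628, 0.0826, 0.0123]
tool_rot: [0.984, 0.179, -0.01, -0.0]
force: [0.2, -0.5, 0.3]
finger_gap: 0.501
```

```bash
python3 -c "
from st import *
st();bars(save='a4')
a=cv2.imread('pics/a4_side.png')[130:270,200:400];cv2.imwrite('pics/a4c.png',cv2.resize(a,None,fx=4,fy=4))"
```

```text
t 5.8833 tcp [462.8  82.6  12.3] restxy [-205.1   74.3] toolyaw-rest 10.88 tilt z [-0.0189 -0.0033 -0.9998] F [ 0.2 -0.5  0.3] gap 0.501
scene bar rest [-129.3   95. ] th 8.54 251.8 44.3
side bar rest [-140.8  113.9] th 8.42 208.0 30.9
wrist bar rest [-128.3   87.4] th 8.38 245.8 48.4
```

View pics/a4c.png

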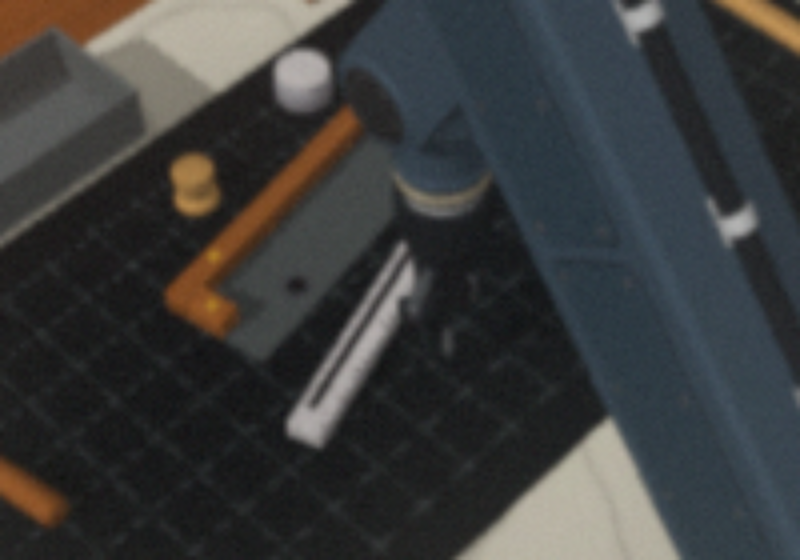

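View pics/a4_wrist.png

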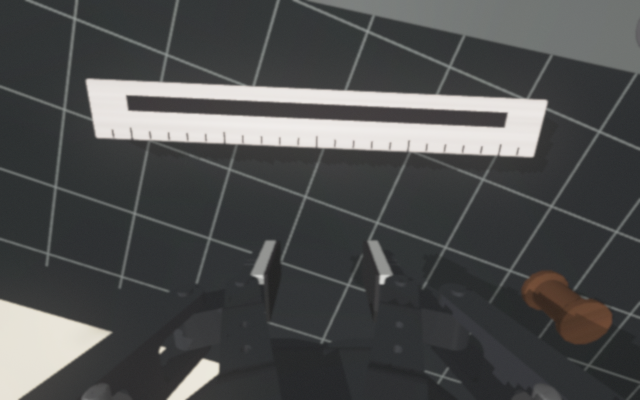

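Call:
{"op": "servo_tool", "data": {"motion": [[0, 0, 0, 0, 0.018, 0, 0], [0, 0, 5, 0, 0, 0, 0], [0, 0, 4, 0, 0, 0, 0], [0, 0, 3, 0, 0, 0, 0], [0, 0, 0, 0, 0, 0, 0]]}}

```text
t: 6.45
tcp_pos: [0.4672, 0.0833, -0.0016]
tool_rot: [0.984, 0.18, 0.002, -0.001]
force: [-0.5, -0.6, 0.4]
finger_gap: 0.502
```

Call:
{"op": "servo_tool", "data": {"motion": [[0, 0, 3, 0, 0, 0, 0], [0, 0, 0, 0, 0, 0, 0]]}}

```text
t: 6.62
tcp_pos: [0.4674, 0.0835, -0.0055]
tool_rot: [0.984, 0.18, 0.001, -0.001]
force: [0.6, -0.5, 1.1]
finger_gap: 0.5
```

```bash
python3 -c "
from st import *
st();bars(['wrist'],save='a5')
a=cv2.imread('pics/a5_wrist.png')[120:400,180:560];cv2.imwrite('pics/a5c.png',cv2.resize(a,None,fx=2,fy=2))"
```

```text
t 6.6167 tcp [467.4  83.5  -5.5] restxy [-200.4   74.3] toolyaw-rest 10.99 tilt z [ 0.002   0.0027 -1.    ] F [ 0.6 -0.5  1.1] gap 0.5
```

View pics/a5c.png

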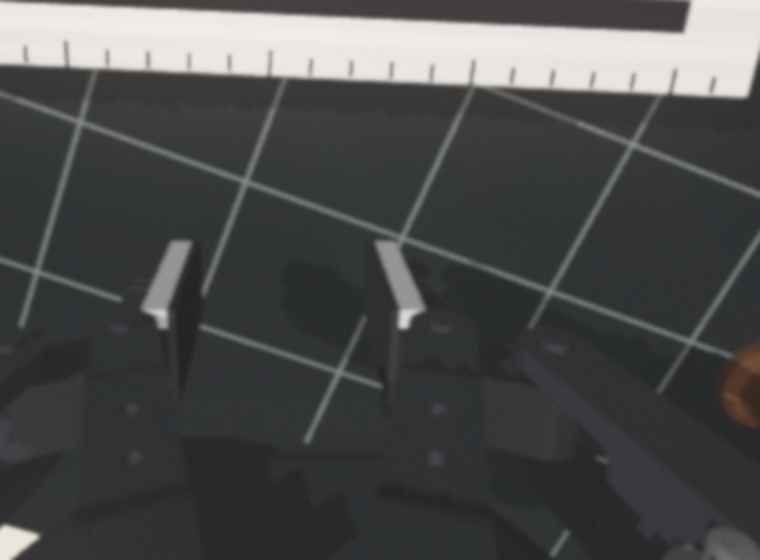

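```bash
python3 - <<'E'
from station import manip
from h import *
s=manip.snapshot("wrist");t=manip.sense()["tcp_pos"]
for z in (-.005,0,.005,.01,.015,.02,.03,.04):
    L=[plane(s,(180+x/2,120+y/2),z) for x,y in((190,240),(375,240),(170,308),(400,310))]
    print(z,"front gap",np.linalg.norm(L[0]-L[1])*1000,"rear gap",np.linalg.norm(L[2]-L[3])*1000,"pad w",np.linalg.norm(L[0]-L[2])*1000)
print(t)
E
```

```text
-0.005 front gap 58.41961179970219 rear gap 75.26830839362562 pad w 25.22556579719447
0 front gap 56.72424121732361 rear gap 73.0839789894271 pad w 24.493505434947465
0.005 front gap 55.02887063494501 rear gap 70.8996495852286 pad w 23.76144507270052
0.01 front gap 53.33350005256644 rear gap 68.71532018103008 pad w 23.029384710453524
0.015 front gap 51.63812947018788 rear gap 66.53099077683157 pad w 22.297324348206466
0.02 front gap 49.942758887809326 rear gap 64.34666137263311 pad w 21.56526398595952
0.03 front gap 46.55201772305212 rear gap 59.97800256423608 pad w 20.101143261465516
0.04 front gap 43.16127655829498 rear gap 55.60934375583908 pad w 18.637022536971575
[ 0.46754421  0.08343021 -0.0051038 ]
```

```bash
python3 - <<'E'
from station import manip
from h import *
from scipy.spatial.transform import Rotation as R
s=manip.snapshot("wrist");q=manip.sense();t=q["tcp_pos"];r=R.from_quat(q["tool_rot"]).as_matrix()
M=s["world_from_camera"]; print("cam in tool",(r.T@(M[:3,3]-t)).round(4)); print((r.T@M[:3,:3]).round(3))
n=r[:,0]
for uv in [(190,240),(375,240),(170,308),(400,310)]:
    o,d=ray(s,(180+uv[0]/2,120+uv[1]/2))
    k=((t-o)@n+.011)/(d@n); print((r.T@(o+k*d-t)*1000).round(1))
E
```

```text
cam in tool [ 0.0698  0.     -0.1722]
[[-0.     0.96   0.28 ]
 [ 1.     0.    -0.001]
 [-0.001  0.28  -0.96 ]]
[ 11.  -22.6 -38.3]
[ 11.   22.9 -38.3]
[ 11.  -21.6 -70.7]
[ 11.   22.7 -71.4]
```

Tip geometry is still unclear at half opening, so I'll lift, shut the fingers and look.

Call:
{"op": "servo_tool", "data": {"motion": [[0, 0, -20, 0, 0, 0, -1], [0, 0, -10, 0, 0, 0, -1], [0, 0, 0, 0, 0, 0, -1], [0, 0, 0, 0, 0, 0, -1], [0, 0, 0, 0, 0, 0, -1], [0, 0, 0, 0, 0, 0, -1]]}}

```text
t: 7.27
tcp_pos: [0.467, 0.0833, 0.0254]
tool_rot: [0.984, 0.18, 0.001, -0.001]
force: [0.2, 0.3, -0.4]
finger_gap: -0.002
```

```bash
python3 -c "
from st import *
st();bars(['wrist'],save='a6')
s=manip.snapshot('wrist')
q=manip.sense();r=R.from_quat(q['tool_rot']).as_matrix();t=q['tcp_pos']
print([np.round(proj(s,t+r@np.array(v)),0) for v in ((0,0,0),(.011,0,0),(-.011,0,0),(.011,0,-.038),(.011,.0145,0))])
a=cv2.imread('pics/a6_wrist.png')[120:400,180:560];cv2.imwrite('pics/a6c.png',cv2.resize(a,None,fx=2,fy=2))"
```

```text
t 7.2667 tcp [467.   83.3  25.4] restxy [-200.8   74.3] toolyaw-rest 10.98 tilt z [ 0.0018  0.0027 -1.    ] F [ 0.2  0.3 -0.4] gap -0.002
wrist bar rest [-135.2   89.4] th 8.42 240.2 35.4
[array([321., 231.]), array([321., 215.]), array([321., 247.]), array([321., 240.]), array([344., 215.])]
```

View pics/a6c.png

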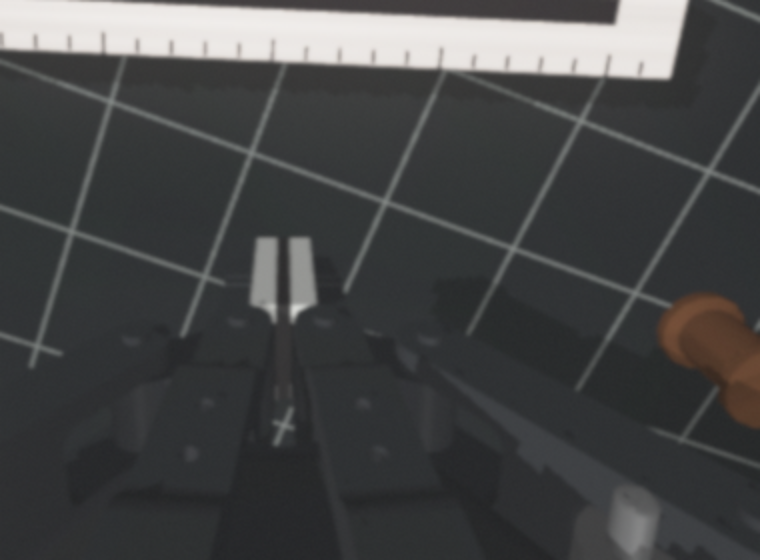

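Call:
{"op": "servo_tool", "data": {"motion": [[0, 0, 10, 0, 0, 0, -1], [0, 0, 8, 0, 0, 0, -1], [0, 0, 3, 0, 0, 0, -1], [0, 0, 0, 0, 0, 0, -1]]}}

```text
t: 7.7
tcp_pos: [0.4663, 0.0834, 0.001]
tool_rot: [0.984, 0.18, -0.0, -0.001]
force: [0.1, 0.9, -0.2]
finger_gap: -0.0
```

Call:
{"op": "servo_tool", "data": {"motion": [[0, 0, 2, 0, 0, 0, -1], [0, 0, 0, 0, 0, 0, -1]]}}

```text
t: 7.87
tcp_pos: [0.4655, 0.0834, -0.0023]
tool_rot: [0.984, 0.18, -0.001, -0.002]
force: [0.7, 0.4, 0.9]
finger_gap: -0.0
```

Call:
{"op": "servo_tool", "data": {"motion": [[0, 0, 2, 0, 0, 0, -1], [0, 0, 0, 0, 0, 0, -1]]}}

```text
t: 8.03
tcp_pos: [0.4654, 0.0834, -0.0047]
tool_rot: [0.984, 0.18, -0.001, -0.002]
force: [0.5, -0.5, -0.1]
finger_gap: -0.002
```

Call:
{"op": "servo_tool", "data": {"motion": [[0, 0, 3, 0, 0, 0, -1], [0, 0, 0, 0, 0, 0, -1]]}}

```text
t: 8.2
tcp_pos: [0.4657, 0.0834, -0.0077]
tool_rot: [0.984, 0.18, -0.001, -0.002]
force: [0.6, -0.4, 0.7]
finger_gap: 0.001
```

Call:
{"op": "servo_tool", "data": {"motion": [[0, 0, 3, 0, 0, 0, -1], [0, 0, 0, 0, 0, 0, -1]]}}

```text
t: 8.37
tcp_pos: [0.4659, 0.0834, -0.0107]
tool_rot: [0.984, 0.18, -0.001, -0.002]
force: [-0.3, 0.4, -0.3]
finger_gap: 0.001
```

Call:
{"op": "servo_tool", "data": {"motion": [[0, 0, 3, 0, 0, 0, -1], [0, 0, 0, 0, 0, 0, -1]]}}

```text
t: 8.53
tcp_pos: [0.4661, 0.0834, -0.0139]
tool_rot: [0.984, 0.18, -0.0, -0.002]
force: [0.3, -0.9, -0.5]
finger_gap: 0.001
```

```bash
python3 -c "
from st import *
st();bars(['wrist','scene'],save='a7')
a=cv2.imread('pics/a7_wrist.png')[120:400,180:560];cv2.imwrite('pics/a7c.png',cv2.resize(a,None,fx=2,fy=2))
a=cv2.imread('pics/a7_scene.png')[120:280,260:400];cv2.imwrite('pics/a7s.png',cv2.resize(a,None,fx=4,fy=4))"
```

```text
t 8.5333 tcp [466.1  83.4 -13.9] restxy [-201.7   74.5] toolyaw-rest 10.97 tilt z [-0.0014  0.0029 -1.    ] F [ 0.3 -0.9 -0.5] gap 0.001
scene bar rest [-135.1   94.2] th 8.37 251.8 55.6
```

View pics/a7c.png

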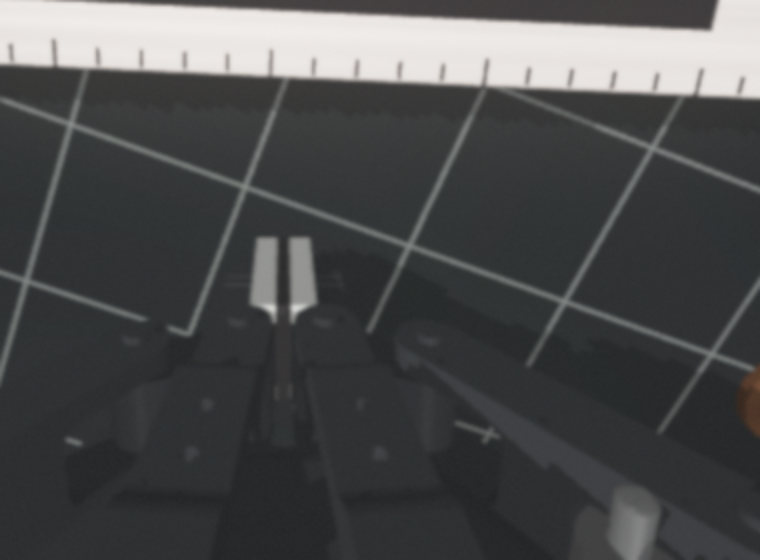

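View pics/a7s.png

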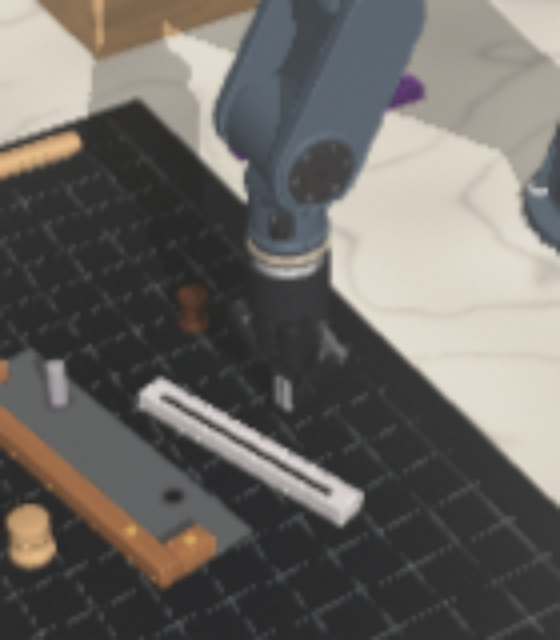

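```bash
python3 - <<'E'
from station import manip
from h import *
from scipy.spatial.transform import Rotation as R
a=manip.snapshot("scene");w=manip.snapshot("wrist");q=manip.sense();r=R.from_quat(q["tool_rot"]).as_matrix();t=q["tcp_pos"]
for u,v in [((331.2,222),(321,238.5)),((329.5,214),(321,271))]:
    p,e=tri([ray(a,u),ray(w,v)]);print(p.round(4),e,(r.T@(p-t)).round(4))
E
```

```text
[0.4729 0.0858 0.0139] 2.131229979476709e-05 [ 0.007   0.     -0.0274]
[0.4801 0.0879 0.0592] 0.0010663340979851547 [ 0.0145  0.0004 -0.0727]
```

Two views put the shut fingertips about 28 mm above the reported TCP, so that reading is no guide to tip height. I keep descending in small steps, watching for mat contact.

Call:
{"op": "servo_tool", "data": {"motion": [[0, 0, 3, 0, 0, 0, -1], [0, 0, 3, 0, 0, 0, -1], [0, 0, 0, 0, 0, 0, -1]]}}

```text
t: 8.98
tcp_pos: [0.4667, 0.0834, -0.0197]
tool_rot: [0.984, 0.18, 0.0, -0.001]
force: [-0.2, -0.4, -0.7]
finger_gap: -0.001
```

Call:
{"op": "servo_tool", "data": {"motion": [[0, 0, 2.5, 0, 0, 0, -1], [0, 0, 0, 0, 0, 0, -1]]}}

```text
t: 9.15
tcp_pos: [0.4665, 0.0834, -0.0227]
tool_rot: [0.984, 0.18, 0.0, -0.001]
force: [-0.9, -0.3, 0.2]
finger_gap: 0.0
```

Call:
{"op": "servo_tool", "data": {"motion": [[0, 0, 2.5, 0, 0, 0, -1], [0, 0, 0, 0, 0, 0, -1]]}}

```text
t: 9.32
tcp_pos: [0.4665, 0.0834, -0.0255]
tool_rot: [0.984, 0.18, 0.0, -0.001]
force: [0.4, 0.2, 0.3]
finger_gap: 0.007
```

Call:
{"op": "servo_tool", "data": {"motion": [[0, 0, 2, 0, 0, 0, -1], [0, 0, 0, 0, 0, 0, -1]]}}

```text
t: 9.48
tcp_pos: [0.4668, 0.0834, -0.0272]
tool_rot: [0.984, 0.18, 0.001, -0.001]
force: [0.0, -0.2, 0.3]
finger_gap: 0.001
```

```bash
python3 -c "
from st import *
st();bars(['wrist','scene'],save='a8')
a=cv2.imread('pics/a8_wrist.png')[200:300,240:420];cv2.imwrite('pics/a8c.png',cv2.resize(a,None,fx=4,fy=4))
a=cv2.imread('pics/a8_scene.png')[190:250,290:370];cv2.imwrite('pics/a8s.png',cv2.resize(a,None,fx=7,fy=7))"
```

```text
t 9.4833 tcp [466.8  83.4 -27.2] restxy [-200.9   74.4] toolyaw-rest 10.97 tilt z [ 6.0e-04  2.8e-03 -1.0e+00] F [ 0.  -0.2  0.3] gap 0.001
```

View pics/a8c.png

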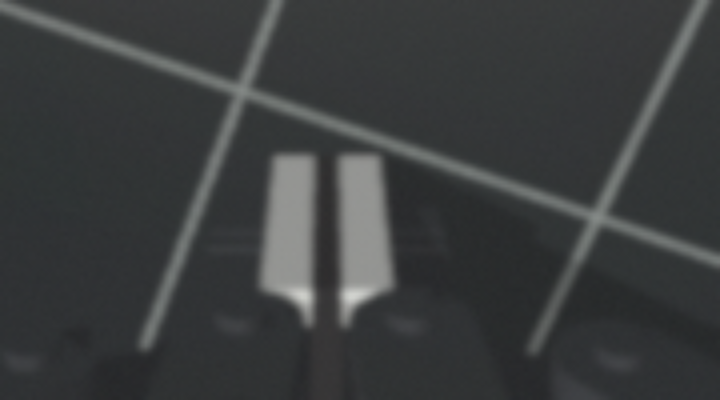

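View pics/a8s.png

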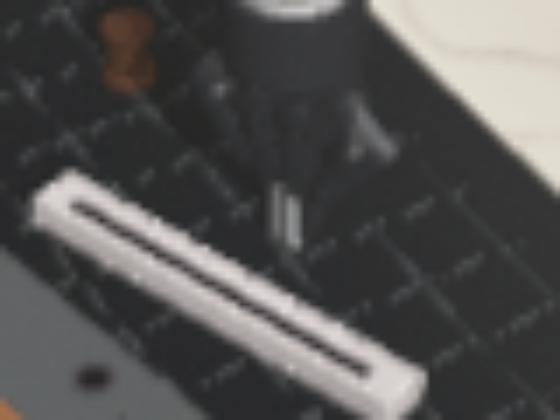

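The fingertip shadow now meets the tip, so the tips are just above the mat at TCP z about -27 mm. Now the push with half-open fingers at that height.

Call:
{"op": "servo_tool", "data": {"motion": [[8, -3, 0, 0, 0, 0, 0], [8, 0, 0, 0, 0, 0, 0], [8, 0, 0, 0, 0, 0, 0], [8, 0, 0, 0, 0, 0, 0], [7, 0, 0, 0, 0, 0, 0], [7, 0, 0, 0, 0, 0, 0], [7, 0, 0, 0, 0, 0, 0], [7, 0, 0, 0, 0, 0, 0], [0, 0, 0, 0, 0, 0, 0]]}}

```text
t: 10.33
tcp_pos: [0.5184, 0.109, -0.0282]
tool_rot: [0.984, 0.18, -0.008, -0.003]
force: [0.3, 0.4, 0.2]
finger_gap: 0.503
```

```bash
python3 -c "
from st import *
st();bars(save='b1')"
```

```text
t 10.3333 tcp [518.4 109.  -28.2] restxy [-145.7   90.9] toolyaw-rest 10.98 tilt z [-0.0158  0.0025 -0.9999] F [0.3 0.4 0.2] gap 0.503
```

View pics/b1_wrist.png

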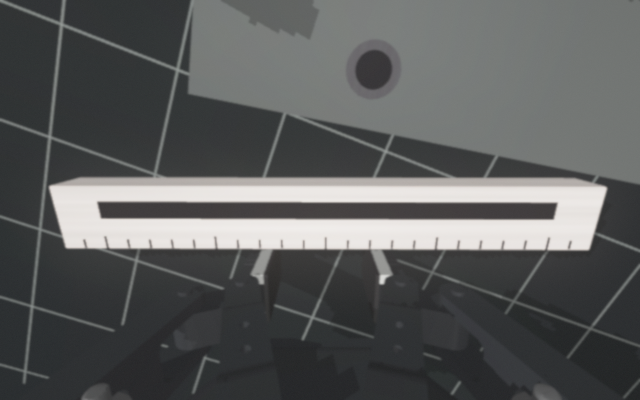

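The fingertips now bear on the bar's front edge (row 249), bar parallel to the jaws. Pushing works, so I continue about 60 mm.

Call:
{"op": "servo_tool", "data": {"motion": [[7, 0, 0, 0, 0.008, 0, 0], [7, 0, 0, 0, 0.006, 0, 0], [7, 0, 0, 0, 0, 0, 0], [7, 0, 0, 0, 0, 0, 0], [7, 0, 0, 0, 0, 0, 0], [7, 0, 0, 0, 0, 0, 0], [7, 0, 0, 0, 0, 0, 0], [0, 0, 0, 0, 0, 0, 0]]}}

```text
t: 11.15
tcp_pos: [0.554, 0.126, -0.0284]
tool_rot: [0.984, 0.18, -0.013, -0.005]
force: [0.4, 0.5, 0.7]
finger_gap: 0.502
```

```bash
python3 -c "
from st import *
st();bars(save='b2')"
```

```text
t 11.15 tcp [554.  126.  -28.4] restxy [-107.8  101.5] toolyaw-rest 10.97 tilt z [-0.0279  0.0056 -0.9996] F [0.4 0.5 0.7] gap 0.502
scene bar rest [-79.3 107.6] th 11.03 250.5 58.0
```

View pics/b2_wrist.png

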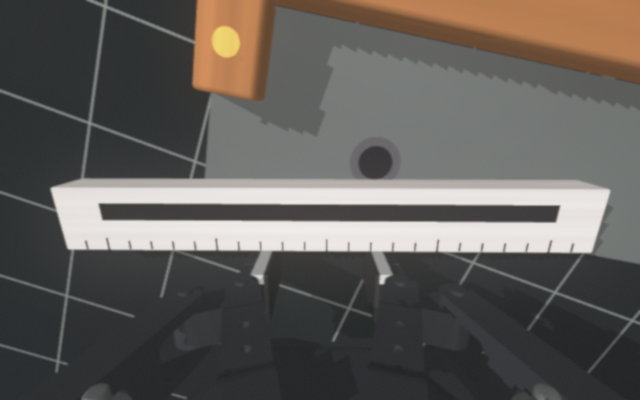

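Call:
{"op": "servo_tool", "data": {"motion": [[6, 0, 0, 0, 0.015, 0, 0], [7, 0, 0, 0, 0.013, 0, 0], [7, 0, 0, 0, 0, 0, 0], [5, 0, 0, 0, 0, 0, 0], [0, 0, 0, 0, 0, 0, 0]]}}

```text
t: 11.72
tcp_pos: [0.5666, 0.1326, -0.0285]
tool_rot: [0.984, 0.18, -0.009, -0.008]
force: [1.2, 0.4, 0.9]
finger_gap: 0.499
```

```bash
python3 -c "
from st import *
st();bars(save='b3')"
```

```text
t 11.7167 tcp [566.6 132.6 -28.5] restxy [-94.2 105.9] toolyaw-rest 10.99 tilt z [-0.0217  0.0133 -0.9997] F [1.2 0.4 0.9] gap 0.499
scene bar rest [-66.2 107.1] th 11.25 256.4 59.2
```

View pics/b3_wrist.png

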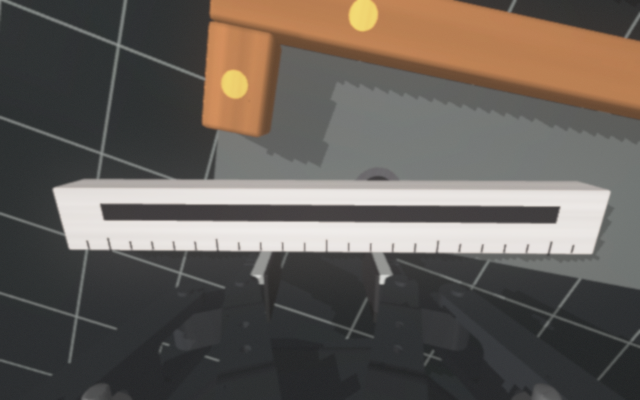

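```bash
cat >> st.py <<'E'
def quad(pts,name="wrist",z=.021,s=None):
    s=s or manip.snapshot(name); w=np.array([torest(plane(s,p,z)*1000,O,YAW) for p in pts])
    print("corners rest",w.round(1).tolist()); r=cv2.minAreaRect(w.astype(np.float32)); print("centre",np.round(r[0],1),"size",np.round(r[1],1),r[2])
E
python3 -c "
from st import *
s=manip.snapshot('wrist')
quad([(69,249),(595,253),(609,191),(54,188)],s=s)
for p in [(205,125),(265,135)]: print('cheek L tip',torest(plane(s,p,.025)*1000,O,YAW).round(1))
print('socket',torest(plane(s,(376,182),.003)*1000,O,YAW))
"
```

```text
corners rest [[-105.2, 221.6], [-59.3, -13.4], [-31.5, -6.0], [-76.4, 226.3]]
centre [-68.  106.9] size [ 29.1 239.4] 11.04007625579834
cheek L tip [-36.7 162. ]
cheek L tip [-36.  138.4]
socket [-50.299235    86.57774253]
```

Measured bar: (-68, +107), 11.0°, size 29×239. The cheek tip reads (-36, 138) against the given (-38, 140). Another 8 mm or so puts the bar on the line that passes behind the post.

Call:
{"op": "servo_tool", "data": {"motion": [[5, 0, 0, -0.012, 0.018, 0, 0], [5, 0, 0, 0, 0, 0, 0], [0, 0, 0, 0, 0, 0, 0]]}}

```text
t: 12.17
tcp_pos: [0.5734, 0.1357, -0.0289]
tool_rot: [0.984, 0.181, -0.002, -0.004]
force: [1.1, -0.4, 1.0]
finger_gap: 0.5
```

```bash
python3 -c "
from st import *
st();bars(save='b4')"
```

```text
t 12.1667 tcp [573.4 135.7 -28.9] restxy [-87.  107.7] toolyaw-rest 11.0 tilt z [-0.0046  0.0065 -1.    ] F [ 1.1 -0.4  1. ] gap 0.5
scene bar rest [-58.  108.6] th 11.36 261.9 55.8
```

View pics/b4_wrist.png

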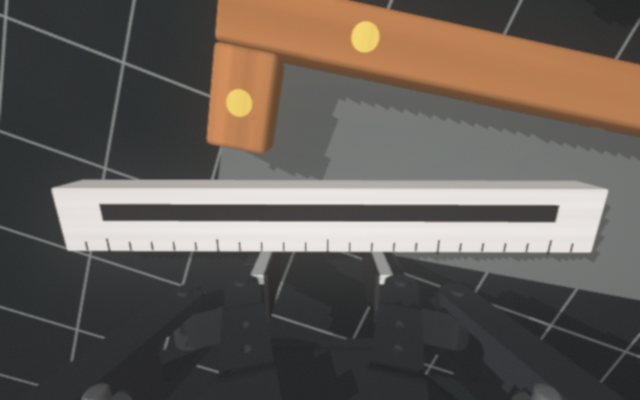

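Call:
{"op": "servo_tool", "data": {"motion": [[-12, 0, 0, 0, 0, 0, 0], [-8, 0, -20, 0, 0, 0, -1], [0, 0, -40, 0, 0, 0, -1], [10, -35, 0, 0, 0, 0, -1], [10, -39, 0, 0, 0, 0, -1], [10, -39, 0, 0, 0, 0, -1], [10, -39, 0, 0, 0, 0, -1], [7, 0, 0, 0, 0, 0, -1], [0, 0, 0, 0, 0, 0, -1]]}}

```text
t: 13.07
tcp_pos: [0.5548, 0.2945, 0.0354]
tool_rot: [0.984, 0.177, 0.009, -0.006]
force: [0.3, 0.4, 0.1]
finger_gap: 0.002
```

```bash
cat >> st.py <<'E'
def nu():
    q=manip.sense();p=torest(np.array(q["tcp_pos"])*1000,O,YAW);a=np.radians(11)
    print("n",(p[0]*np.cos(a)+p[1]*np.sin(a)).round(1),"u",(-p[0]*np.sin(a)+p[1]*np.cos(a)).round(1))
E
python3 -c "
from st import *
st();nu();bars(save='c1')"
```

```text
t 13.0667 tcp [554.8 294.5  35.4] restxy [-78.3 267.4] toolyaw-rest 10.57 tilt z [ 0.0167  0.0144 -0.9998] F [0.3 0.4 0.1] gap 0.002
n -25.9 u 277.4
scene bar rest [-541.2 -140.3] th -61.99 204.0 58.6
side bar rest [-62.3 115.8] th 11.61 248.1 32.9
```

View pics/c1_wrist.png

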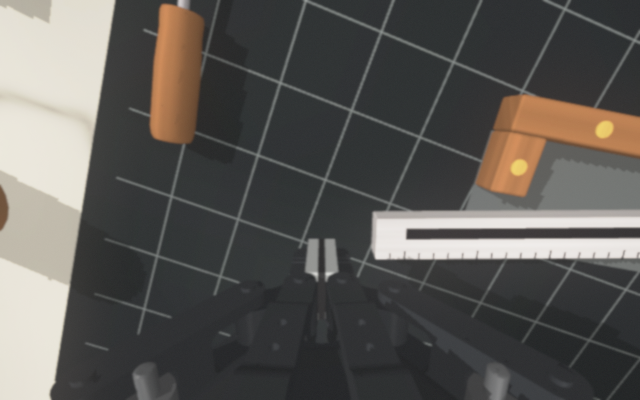

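```bash
python3 -c "
from st import *
s=manip.snapshot('wrist');a=np.radians(11)
for p in [(374,220),(378,258),(640,252),(640,216)]:
    r=torest(plane(s,p,.021)*1000,O,YAW); print(r.round(1),'n',r[0]*np.cos(a)+r[1]*np.sin(a),'u',-r[0]*np.sin(a)+r[1]*np.cos(a))
"
```

```text
[-71.8 230.4] n -26.52115921762168 u 239.88192728721774
[-98.4 221.4] n -54.36697001188028 u 236.0970461731291
[-61.2  46.3] n -51.19161840437921 u 57.16192537609379
[-37.   58.3] n -25.215381478358665 u 64.24717322177972
```

Call:
{"op": "servo_tool", "data": {"motion": [[-7, 0, 0, -0.008, -0.021, -0.007, -1], [-6, 2, 20, 0, 0, 0, -1], [0, 0, 20, 0, 0, 0, -1], [0, 0, 15, 0, 0, 0, -1], [0, 0, 3, 0, 0, 0, -1], [0, 0, 0, 0, 0, 0, -1]]}}

```text
t: 13.77
tcp_pos: [0.5405, 0.2749, -0.0246]
tool_rot: [0.985, 0.173, -0.006, 0.002]
force: [-0.7, 0.3, -0.2]
finger_gap: 0.003
```

```bash
python3 -c "
from st import *
st();nu();bars(save='c2')"
```

```text
t 13.7667 tcp [540.5 274.9 -24.6] restxy [-95.7 250.6] toolyaw-rest 10.14 tilt z [-0.0111 -0.0068 -0.9999] F [-0.7  0.3 -0.2] gap 0.003
n -46.2 u 264.2
scene bar rest [-55.  121.5] th 11.03 286.0 44.9
scene bar rest [-473.8  -83.3] th -59.82 212.8 54.7
```

View pics/c2_wrist.png

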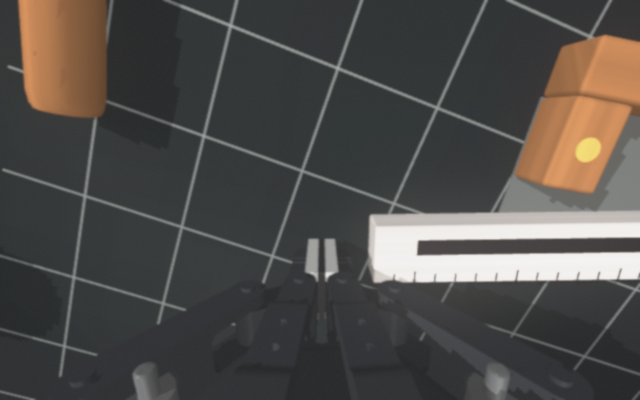

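Call:
{"op": "servo_tool", "data": {"motion": [[6, 0, 0, 0.002, 0.012, -0.014, -1], [1, 5, 0, 0, 0, 0, -1], [0, 6, 0, 0, 0, 0, -1], [0, 6, 0, 0, 0, 0, -1], [0, 6, 0, 0, 0, 0, -1], [0, 6, 0, 0, 0, 0, -1], [0, 6, 0, 0, 0, 0, -1], [0, 0, 0, 0, 0, 0, -1]]}}

```text
t: 14.58
tcp_pos: [0.5652, 0.2439, -0.019]
tool_rot: [0.983, 0.181, 0.005, -0.001]
force: [-0.3, 0.5, 0.6]
finger_gap: 0.002
```

```bash
python3 -c "
from st import *
st();nu();bars(save='c3')"
```

```text
t 14.5833 tcp [565.2 243.9 -19. ] restxy [-76.7 215.8] toolyaw-rest 11.07 tilt z [ 0.0102  0.0038 -0.9999] F [-0.3  0.5  0.6] gap 0.002
n -34.1 u 226.5
scene bar rest [-465.8 -137.6] th -59.78 207.6 43.2
```

View pics/c3_wrist.png

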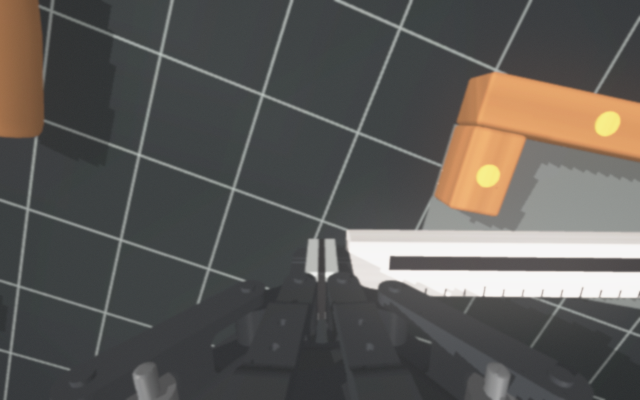

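Call:
{"op": "servo_tool", "data": {"motion": [[0, -5, 0, -0.002, -0.01, 0, -1], [-5, 0, 6, 0, 0, 0, -1], [-2, 0, 1, 0, 0, 0, -1], [0, 0, 0, 0, 0, 0, -1]]}}

```text
t: 15.07
tcp_pos: [0.5556, 0.2478, -0.0267]
tool_rot: [0.983, 0.182, 0.0, 0.001]
force: [0.3, -0.3, 0.5]
finger_gap: -0.006
```

```bash
python3 -c "
from st import *
st();nu();bars(save='c4')"
```

```text
t 15.0667 tcp [555.6 247.8 -26.7] restxy [-85.5 221.3] toolyaw-rest 11.2 tilt z [ 0.001  -0.0025 -1.    ] F [ 0.3 -0.3  0.5] gap -0.006
n -41.7 u 233.5
scene bar rest [-463.9 -118.9] th -59.16 205.9 47.1
```

View pics/c4_wrist.png

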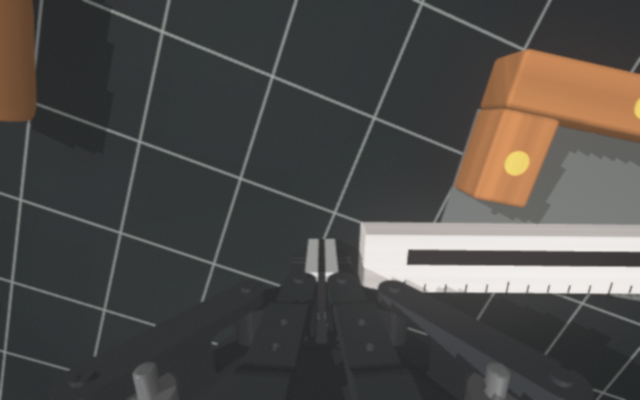

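Call:
{"op": "servo_tool", "data": {"motion": [[1, 6, 0, 0, 0, 0, -1], [1, 7, 0, 0, 0, 0, -1], [0, 7, 0, 0, 0, 0, -1], [0, 7, 0, 0, 0, 0, -1], [0, 7, 0, 0, 0, 0, -1], [0, 7, 0, 0, 0, 0, -1], [0, 0, 0, 0, 0, 0, -1]]}}

```text
t: 15.8
tcp_pos: [0.5746, 0.2064, -0.0263]
tool_rot: [0.983, 0.182, 0.001, 0.001]
force: [-0.3, -0.3, -1.1]
finger_gap: -0.0
```

```bash
python3 -c "
from st import *
st();nu();bars(save='c5')"
```

```text
t 15.8 tcp [574.6 206.4 -26.3] restxy [-73.8 177.3] toolyaw-rest 11.13 tilt z [ 0.0016 -0.0015 -1.    ] F [-0.3 -0.3 -1.1] gap -0.0
n -38.6 u 188.1
```

View pics/c5_wrist.png

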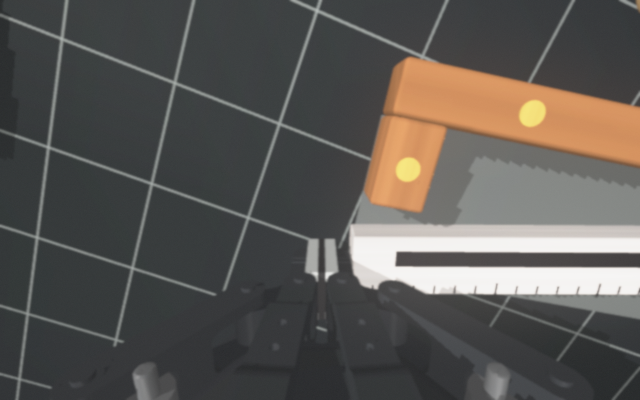

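```bash
python3 -c "
from st import *
s=manip.snapshot('wrist');a=np.radians(11)
f=s['frame'][200:310,330:640,::-1];cv2.imwrite('pics/c5c.png',cv2.resize(f,None,fx=2.5,fy=2.5))
f=cv2.imread('pics/c5_scene.png')[190:270,235:355];cv2.imwrite('pics/c5s.png',cv2.resize(f,None,fx=6,fy=6,interpolation=cv2.INTER_CUBIC))
"
```

```text
(no output)
```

View pics/c5c.png

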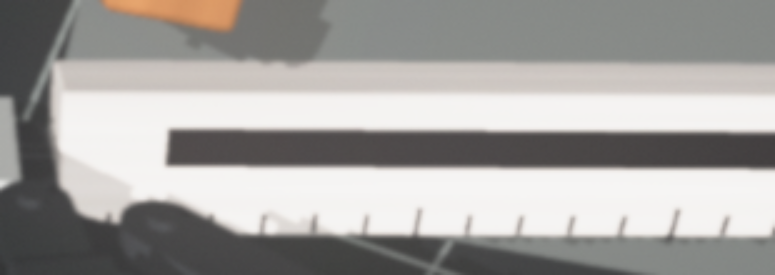

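View pics/c5s.png

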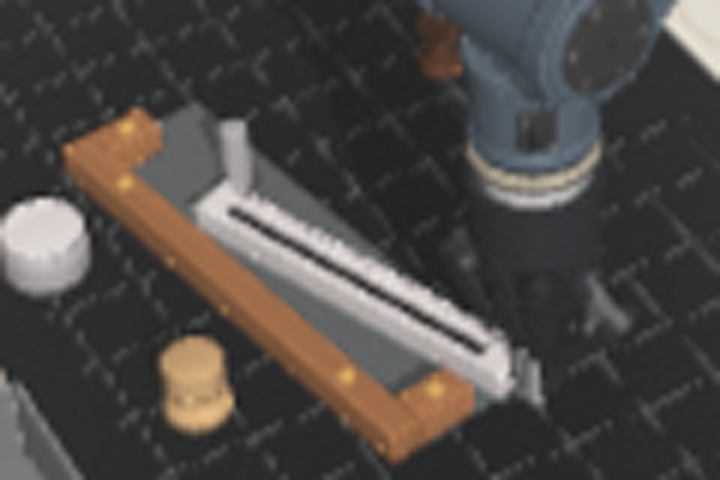

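```bash
cat >> st.py <<'E'
def pts(ps,z=.021,name="wrist"):
    s=manip.snapshot(name);a=np.radians(11)
    for p in ps:
        r=torest(plane(s,p,z)*1000,O,YAW); print(p,'rest',r.round(1),'n',(r[0]*np.cos(a)+r[1]*np.sin(a)).round(1),'u',(-r[0]*np.sin(a)+r[1]*np.cos(a)).round(1))
E
python3 -c "
from st import *
pts([(354.8,236.8),(640,238),(426,294.4),(640,295.2)])
pts([(421,212)],.025)"
```

```text
(354.8, 236.8) rest [-55.2 167. ] n -22.3 u 174.5
(640, 238) rest [-30.4  38.2] n -22.6 u 43.3
(426, 294.4) rest [-78.  126.2] n -52.5 u 138.7
(640, 295.2) rest [-58.3  23.4] n -52.7 u 34.1
(421, 212) rest [-36.9 142.6] n -9.0 u 147.0
```

The bar is at 11.0° with about 8 mm clearance to the post and 13 mm to the cheek. Its right end (u=-65) is entering behind the post. I push about 46 mm more along its length.

Call:
{"op": "servo_tool", "data": {"motion": [[0, 6, 0, 0, 0, 0, -1], [0, 7, 0, 0, 0, 0, -1], [0, 7, 0, 0, 0, 0, -1], [0, 7, 0, 0, 0, 0, -1], [0, 7, 0, 0, 0, 0, -1], [0, 6, 0, 0, 0, 0, -1], [0, 0, 0, 0, 0, 0, -1]]}}

```text
t: 16.68
tcp_pos: [0.5881, 0.1691, -0.0263]
tool_rot: [0.983, 0.184, -0.0, 0.0]
force: [-0.1, 1.8, -0.4]
finger_gap: 0.005
```

```bash
python3 -c "
from st import *
st();nu();bars(save='c6')
f=cv2.imread('pics/c6_scene.png')[190:270,235:355];cv2.imwrite('pics/c6s.png',cv2.resize(f,None,fx=6,fy=6,interpolation=cv2.INTER_CUBIC))
"
```

```text
t 16.6833 tcp [588.1 169.1 -26.3] restxy [-66.8 138.2] toolyaw-rest 11.35 tilt z [-3.e-04 -2.e-04 -1.e+00] F [-0.1  1.8 -0.4] gap 0.005
n -39.2 u 148.4
```

View pics/c6_wrist.png

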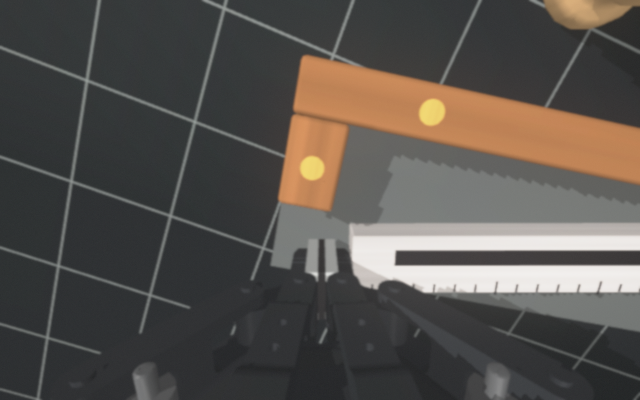

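View pics/c6s.png

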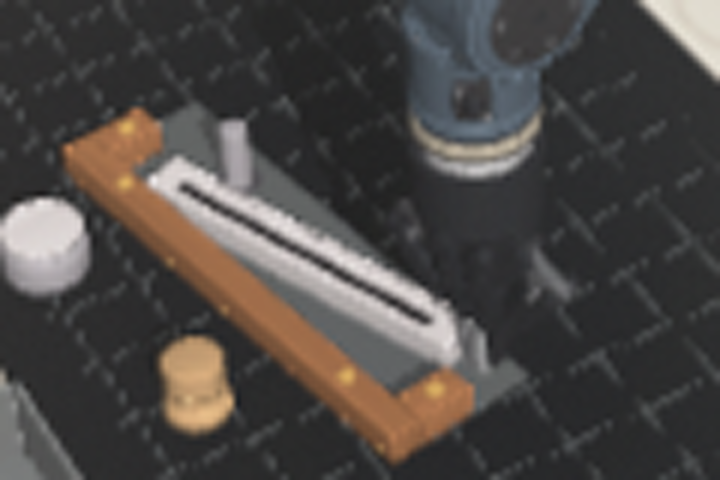

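Call:
{"op": "servo_tool", "data": {"motion": [[0, 5, 0, 0, 0, 0, -1], [0, 4, 0, 0, 0, 0, -1], [0, 0, 0, 0, 0, 0, -1]]}}

```text
t: 17.08
tcp_pos: [0.5904, 0.162, -0.0263]
tool_rot: [0.983, 0.185, -0.001, -0.0]
force: [0.8, -0.0, 0.9]
finger_gap: 0.002
```

```bash
python3 -c "
from st import *
st();nu();bars(save='c7')
f=cv2.imread('pics/c7_wrist.png')[200:310,330:640];cv2.imwrite('pics/c7c.png',cv2.resize(f,None,fx=2.5,fy=2.5))
"
```

```text
t 17.0833 tcp [590.4 162.  -26.3] restxy [-65.8 130.8] toolyaw-rest 11.47 tilt z [-1.5e-03  2.0e-04 -1.0e+00] F [ 0.8 -0.   0.9] gap 0.002
n -39.6 u 140.9
```

View pics/c7c.png

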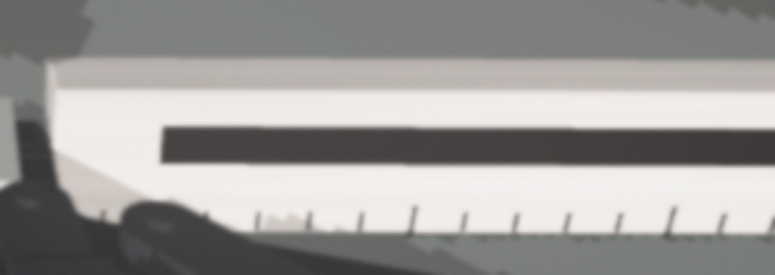

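The bar's left end is now inside the cheek (y about 121) and its right end is at the rail behind the post. Next I retreat, lift, and come down in front of the left half for the swing-in push.

Call:
{"op": "servo_tool", "data": {"motion": [[-2, -10, 0, 0, 0, 0, -1], [0, 0, -20, 0, 0, 0, -1], [0, 0, -38, 0, 0, 0, -1], [-20, 10, 0, 0, 0, 0, -1], [-18, 25, 0, 0, 0, 0, -1], [0, 30, 0, 0, 0, 0, -1], [0, 26, 0, 0, 0, 0, -1], [0, 0, 0, 0, 0, 0, -1]]}}

```text
t: 17.9
tcp_pos: [0.5792, 0.0764, 0.0344]
tool_rot: [0.982, 0.189, -0.001, 0.0]
force: [-0.1, -0.0, -0.6]
finger_gap: -0.005
```

```bash
python3 -c "
from st import *
st();nu();bars(save='d1')"
```

```text
t 17.9 tcp [579.2  76.4  34.4] restxy [-91.4  48.4] toolyaw-rest 12.02 tilt z [-1.2e-03 -4.0e-04 -1.0e+00] F [-0.1 -0.  -0.6] gap -0.005
n -80.5 u 64.9
```

View pics/d1_wrist.png

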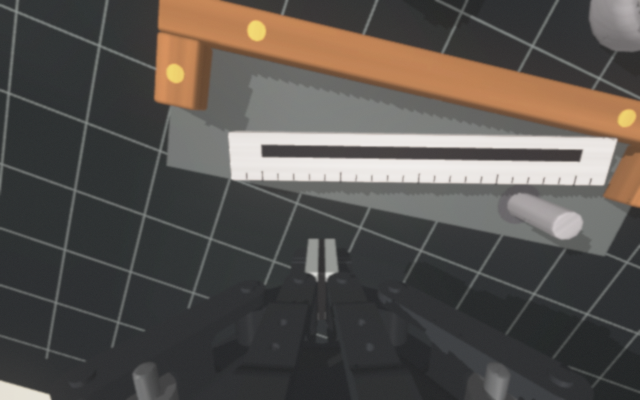

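```bash
python3 -c "
from st import *
quad([(229,133),(232,181),(605,186),(616,139)])"
```

```text
corners rest [[-47.3, 120.1], [-76.8, 114.5], [-29.5, -120.0], [-0.9, -112.5]]
centre [-38.4   0.2] size [ 30.  239.2] 11.391702651977539
```

Call:
{"op": "servo_tool", "data": {"motion": [[-2, 4, 20, 0, 0, 0, -1], [0, 0, 20, 0, 0, 0, -1], [0, 0, 16, 0, 0, 0, -1], [0, 0, 3, 0, 0, 0, -1], [0, 0, 0, 0, 0, 0, -1]]}}

```text
t: 18.52
tcp_pos: [0.5741, 0.0832, -0.0266]
tool_rot: [0.981, 0.195, -0.002, -0.001]
force: [-0.3, -0.3, -0.8]
finger_gap: 0.004
```

```bash
python3 -c "
from st import *
st();nu()"
```

```text
t 18.5167 tcp [574.1  83.2 -26.6] restxy [-95.3  55.9] toolyaw-rest 12.69 tilt z [-0.0049  0.002  -1.    ] F [-0.3 -0.3 -0.8] gap 0.004
n -82.8 u 73.1
```

Call:
{"op": "servo_tool", "data": {"motion": [[0, 0, 0, 0, 0, 0.11, -1], [0, 0, 0, 0, 0, 0.09, -1], [6, 0, 0, 0, 0, 0, -1], [6, 0, 0, 0, 0, 0, -1], [6, 0, 0, 0, 0, 0, -1], [6, 0, 0, 0, 0, 0, -1], [6, 0, 0, 0, 0, 0, -1], [6, 0, 0, 0, 0, 0, -1], [5, 0, 0, 0, 0, 0, -1], [0, 0, 0, 0, 0, 0, -1]]}}

```text
t: 19.35
tcp_pos: [0.6181, 0.0969, -0.0239]
tool_rot: [0.995, 0.099, -0.002, -0.001]
force: [1.1, -1.0, -0.2]
finger_gap: 0.002
```

```bash
python3 -c "
from st import *
st();bars(save='d2')"
```

```text
t 19.35 tcp [618.1  96.9 -23.9] restxy [-49.6  61.9] toolyaw-rest 1.57 tilt z [-0.0045  0.0025 -1.    ] F [ 1.1 -1.  -0.2] gap 0.002
```

View pics/d2_wrist.png

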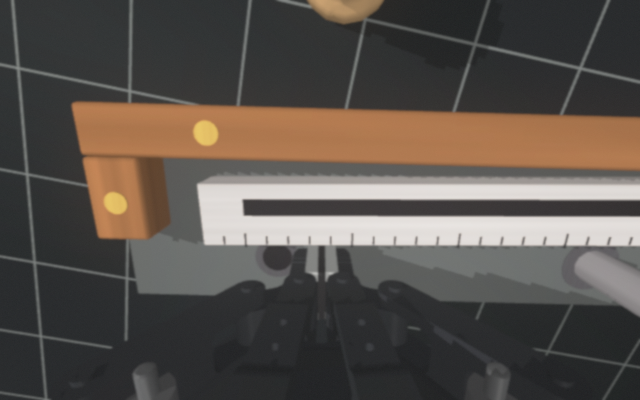

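The bar has swung in nearly parallel. Now the final seating: half-open fingertips at its middle, square to the rail.

Call:
{"op": "servo_tool", "data": {"motion": [[-8, 0, 0, 0, 0, 0, -1], [-6, 0, 0, 0, 0, 0.027, 0], [0, 15, 0, 0, 0, 0, 0], [0, 15, 1, 0, 0, 0, 0], [0, 15, 1, 0, 0, 0, 0], [0, 8, 1, 0, 0, 0, 0], [0, 0, 0, 0, 0, 0, 0]]}}

```text
t: 20.08
tcp_pos: [0.6093, 0.035, -0.027]
tool_rot: [0.996, 0.084, -0.004, -0.001]
force: [-0.4, 0.3, 0.3]
finger_gap: 0.499
```

```bash
python3 -c "
from st import *
st();bars(save='d3')"
```

```text
t 20.0833 tcp [609.3  35.  -27. ] restxy [-68.8   2.5] toolyaw-rest -0.16 tilt z [-0.0072  0.0017 -1.    ] F [-0.4  0.3  0.3] gap 0.499
wrist bar rest [-22.2  -2.1] th 1.5 238.6 31.2
```

View pics/d3_wrist.png

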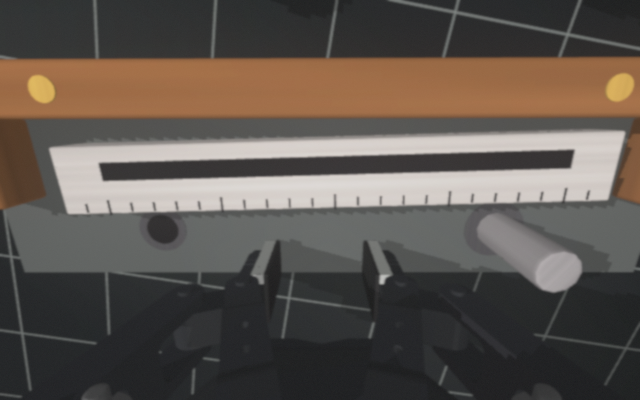

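Call:
{"op": "servo_tool", "data": {"motion": [[8, 0, 0, 0, 0, 0, 0], [7, 0, 0, 0, 0, 0, 0], [4, 0, 0, 0, 0, 0, 0], [4, 0, 0, 0, 0, 0, 0], [3, 0, 0, 0, 0, 0, 0], [3, 0, 0, 0, 0, 0, 0]]}}

```text
t: 20.73
tcp_pos: [0.6363, 0.0456, -0.0274]
tool_rot: [0.996, 0.087, -0.008, -0.002]
force: [-2.5, -1.0, 1.7]
finger_gap: 0.499
```

```bash
python3 -c "
from st import *
st();bars(save='d4')"
```

```text
t 20.7333 tcp [636.3  45.6 -27.4] restxy [-40.4   8.3] toolyaw-rest 0.2 tilt z [-0.0154  0.0024 -0.9999] F [-2.5 -1.   1.7] gap 0.499
scene bar rest [-20.    4.9] th 0.03 253.2 41.5
wrist bar rest [-23.3  -0.8] th 0.01 239.0 46.5
```

View pics/d4_wrist.png

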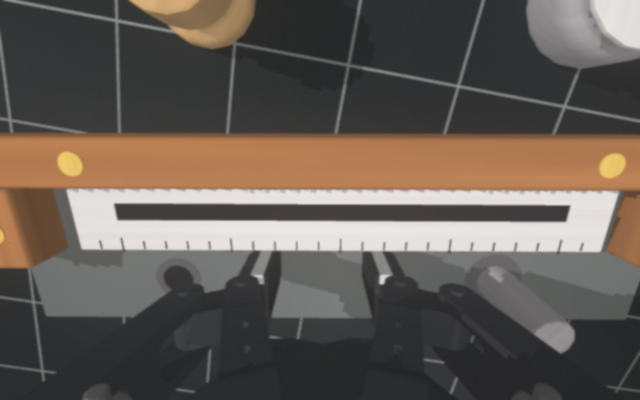

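Call:
{"op": "servo_tool", "data": {"motion": [[3, 0, 0, 0, 0, 0, 0], [3, 0, 0, 0, 0, 0, 0], [3, 0, 0, 0, 0, 0, 0]]}}

```text
t: 21.13
tcp_pos: [0.6357, 0.0459, -0.0279]
tool_rot: [0.996, 0.087, -0.017, -0.002]
force: [-6.6, -2.3, 6.2]
finger_gap: 0.5
```

```bash
python3 -c "
from st import *
st()"
```

```text
t 21.1333 tcp [635.7  45.9 -27.9] restxy [-40.9   8.7] toolyaw-rest 0.22 tilt z [-0.0348  0.001  -0.9994] F [-6.6 -2.3  6.2] gap 0.5
```

The bar is firmly against the rail: the TCP stopped at x=-41 with 7 N. I back straight off, lift clear and look.

Call:
{"op": "servo_tool", "data": {"motion": [[-8, 0, 0, 0, 0.015, 0, 0], [-12, 0, -3, 0, 0.015, 0, 0], [-10, 0, -30, 0, 0, 0, 0], [-20, 0, -35, 0, 0, 0, 0], [-20, 0, -35, 0, 0, 0, 0], [-20, 0, -35, 0, 0, 0, 0], [-20, 0, -35, 0, 0, 0, 0], [0, 0, -20, 0, 0, 0, 0], [0, 0, 0, 0, 0, 0, 0]]}}

```text
t: 21.88
tcp_pos: [0.53, 0.0242, 0.1707]
tool_rot: [0.996, 0.086, 0.007, -0.003]
force: [-0.0, -0.0, 0.8]
finger_gap: 0.496
```

```bash
python3 -c "
from st import *
st();bars(save='e1')
f=cv2.imread('pics/e1_wrist.png')[0:230,120:560];cv2.imwrite('pics/e1c.png',cv2.resize(f,None,fx=1.8,fy=1.8))
f=cv2.imread('pics/e1_scene.png')[180:280,210:370];cv2.imwrite('pics/e1s.png',cv2.resize(f,None,fx=5,fy=5,interpolation=cv2.INTER_CUBIC))"
```

```text
t 21.8833 tcp [530.   24.2 170.7] restxy [-148.7    5.3] toolyaw-rest 0.09 tilt z [ 0.0128  0.0063 -0.9999] F [-0.  -0.   0.8] gap 0.496
side bar rest [-18.4   6.6] th -1.28 245.6 38.5
```

View pics/e1c.png

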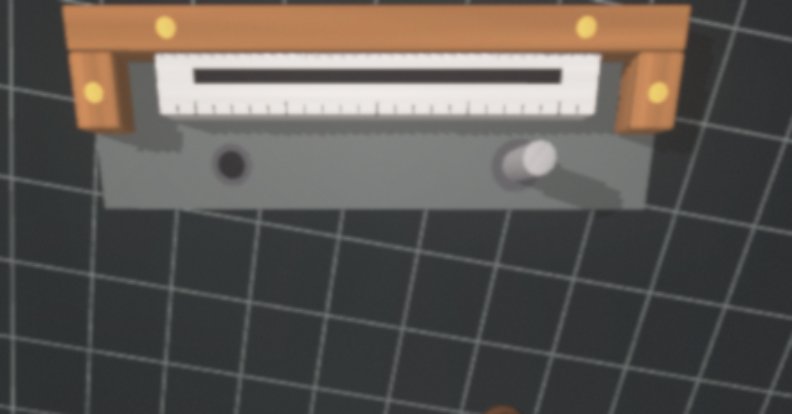

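View pics/e1s.png

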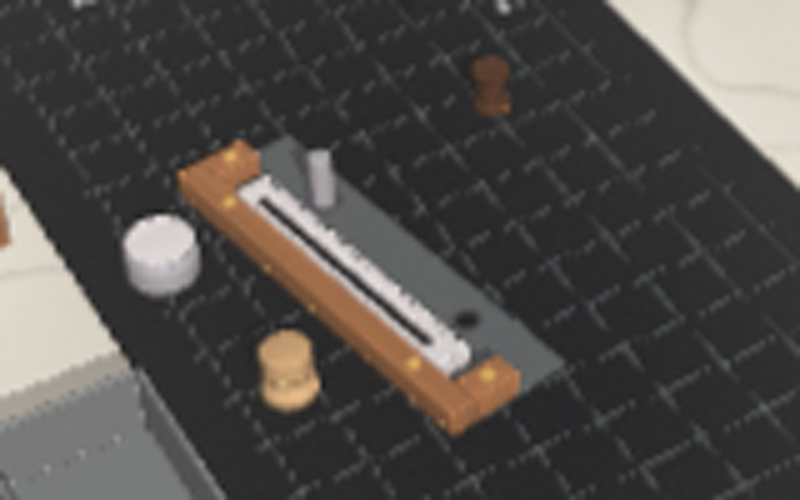

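Both crops show the bar in the bay, flush along the rail and behind the post. The spool, tin and slicker sit at the same pixels as at the start. A quick numeric check, then I hand in.

```bash
python3 -c "
from st import *
c=[(155,54),(160,115),(595,115),(602,54)]
quad([(120+x/1.8,y/1.8) for x,y in c])
a=cv2.imread('pics/scene0.png').astype(int)
b=cv2.imread('pics/e1_scene.png').astype(int)
for n,(x,y) in dict(spool=(308,197),tin=(242,231),slicker=(268,254),hammer=(250,166),awl=(340,302),jar=(411,302),maul=(249,135)).items():
    print(n,abs(a[y-12:y+12,x-12:x+12]-b[y-12:y+12,x-12:x+12]).mean().round(1))
print(manip.sign_off())"
```

```text
corners rest [[-2.4, 117.9], [-32.3, 118.3], [-32.1, -120.3], [-2.4, -120.4]]
centre [-17.3  -1. ] size [ 29.9 238.6] 0.015297818928956985
spool 1.1
tin 1.6
slicker 1.3
hammer 1.3
awl 1.0
jar 1.4
maul 11.1
the job is handed in; nothing more can be done
None
```

The straightedge is in its bay, lying against the back rail along its whole length. I handed the job in at about 22 s of the 72 s allowed.

**How it went:**
- I pushed the bar rail-ward at 11° with the half-open fingertips.
- I then pushed its left end lengthwise, so the right end slid in behind the post with about 8 mm to spare.
- Next I swung the left end in, and seated the bar square with both fingertips, pressing with about 7 N until it stopped. It was never lifted or tipped.

**Last checks:**
- **Position:** the bar's centre is at about (-17, -1) mm in the rest's frame, parallel to the rail within about 0.1°. The description gives x near -15; the 2 mm difference is within the calibration, and the press met a firm stop.
- **Side camera:** its automatic fit read -1.3°, which disagrees. I put that down to its mask taking in side faces, since the wrist and scene pictures show the bar flush.
- **Bystanders:** the spool, tin, slicker, hammer, awl and jar look unchanged in the before-and-after pictures. The maul's patch differed more, probably because the arm or its shadow was near it in the first picture. I did not check that further, but the arm never went low near the maul.

**What went wrong:**
- The fingertips sit about 30 mm above the reported TCP, so my first push passed over the bar without moving it or showing any force.
- I then found the working height by two-view measurement, slow descent and the fingertip shadow.
- The end-on push also had to be re-centred once.

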